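# Tip the casting buttons out of the red-handled pan

### The job

Carry the red-handled pan by its handle to the metal tray with its two brass casting buttons in it, and tip it so that both buttons drop into the tray. Then stand the empty pan upright again on the mat it came from, where it stood, and let go.

Things in the scene. Friction and masses are not known exactly. Their poses are not given: they have to be found in the camera images.
- red_pan: Loose white pan, 160 g, RED bar handle. Flared: outside 62 mm across at the foot, 116 at the rim, 54 high; wall 4, floor 5 mm. Origin: centre of the underside, z up. Handle: level round bar, 16 mm thick, along its -x from x = -53 to -148 mm, centre line at z = 50. Stands centred on a fixed round GREEN mat (150 across, 3 mm thick); goes back there, any yaw. Tipped 95 degrees or more, it empties.
- tray: Open rectangular aluminium tray between the two pans, fixed: 220 mm (its x) by 180 mm (its y), 40 mm high, walls and floor about 4 mm. Origin: centre of its underside, z up. On its other side stands a look-alike pan (BLUE handle, dark grey buttons, grey mat), not part of the job.
- button_a: Brass-coloured casting button, a stubby round slug 19 mm across and 14 mm high, 28 g, slippery, loose in the red-handled pan. Origin: centre of its underside.
- button_b: The second brass-coloured casting button, the same as the first, also loose in the red-handled pan. Origin: centre of its underside.
Not all that is in view belongs to the job. Leave any brown look-alike of the red_pan alone.

How it is judged:
By the outcome, as a careful person would: the job done as asked, in the order asked, and still so for the second after the job is handed in, with the robot touching nothing.
It also fails if it takes over 48 s, if anything falls off the work surface, if the arm or the gripper's body presses on something with over 40 N, if the wrist force passes 120 N, or if a joint passes its speed limit or range.

### The arm

A 6-joint arm with a two-finger parallel gripper is mounted at the origin on the work surface. World frame = base frame: x ahead of the robot, y to its left, z up, the work surface at z = 0. Lengths are in mm, angles in rad, forces in N, time in s.
With the tool pointing down it reaches from about 275 to 825 mm from the base axis. Payload 4.9 kg.
Tool frame: the origin (TCP) lies midway between the tips of the shut fingers; the grasp point (between the pads) lies 19 mm behind it; z points along the fingers, y is the line along which they close (so a half turn about z gives the same grasp; the last joint's range is limited). The gripper opens to 85 mm and grips with 20 to 120 N. Pads are 22 mm wide; open, the fingers measure 114 mm over their backs; the gripper's body (76 mm by 85 mm) begins 54 mm behind the grasp point. The pads swing forward as they close: fully open they stand 13 mm farther back than shut.
Start: joints at [-1.318, 0.326, -0.193, 1.052, 0, 1.437], TCP at [207.488, -509.379, 231.281] pointing down, gripper open.
Joint ranges: [-2.65, 2.65], [-0.97, 1.79], [-1.3, 1.35], [-1.93, 2.1], [-1.47, 1.37], [-3.14, 3.14]. Speed limits (rad/s): [2.57, 2.57, 3.14, 3.14, 3.14, 3.14].

### API

Orientations are given as a 3x3 rotation matrix whose columns are the frame's x, y, z axes.
In Python, from bench import * gives the robot as it stands.
- The arm moves only by the tool servo_tool, never from a script. Its argument "targets" is a list of rows, each an object with "travel": the shift along the tool's x, y, z in m, a list of three; "delta_rot": the turn, a rotation vector about the tool's x, y, z in rad, a list of three. In form: [{"travel": [x, y, z], "delta_rot": [wx, wy, wz]}, ...]. A call has 1 to 20 rows; each row is the pose to reach, as a shift and turn from the pose commanded when the call began, along the tool's axes at that moment; what a row does not reach only later rows make up. A row lasts 1/10 s, in which the tool goes at most 50 mm and 8.59 degrees, less where a joint would pass 70% of its speed; a pose out of reach is approached as far as the arm can. A call with a gripper value outside its range is refused whole. "claw" is the opening, from 0 (shut) to 1 (fully open), set as the call begins (left out, the last holds). The fingers move at their own pace and stop on an object; the grip force is fixed at half the most. Time passes only in rows, so rows that repeat a pose let the fingers close. It gives the time, the measured TCP pose, the force, the opening and the grip force at its end, in the units of the state.
- read_state(): the state, without advancing time (a new reading comes with each control period).
- snapshot(name): name is "scene" or "side" or "wrist"; returns a dict with "pixels" (384x512x3 uint8, red, green, blue), "intrinsics" (3x3 intrinsics, pixels), "position" and "orientation" of the camera in the world. Camera axes: x right, y down, z forward; pixel columns grow to the right and rows downward; lengths in mm; the calibration is good to about 2 mm. A picture is of the moment at which its call begins. There is no depth.
- close_job(): hands the job in; it is judged then, once.
The state is a dict: "clock": time; "qpos": joint angles; "qvel": joint speeds; "tau": joint torques, N m; "eef_pos": TCP position; "tcp_rot": TCP orientation; "force": force on the tool from outside, world axes, zero at the start; "torque": the same for the moment, N m; "grip_width": opening from 0.0 (shut) to 1.0 (fully open); "gripper_force": force on a finger pad.
Only numpy, scipy, OpenCV 4.12 (cv2) and the standard library are available. Lean on these libraries where they do the work, as an engineer would, in place of code of your own. Each camera call takes 0.05 s, during which the arm holds its last target. There are 200 camera calls.

## Working session

There is one attempt and no reset: what is moved stays moved. The work goes in short steps, Python scripts to look and compute and a tool call to move; the robot and the scene stay as the last step left them, time stands still between calls to the robot, and variables do not carry over. Pictures are saved under pics/ and viewed, at most 10 in all, crops included, and the job is handed in when it is done.

Besides the shell and the picture viewer there is one more tool, called after "Emit:" as name([rows], argument=value, ...), one row to a line, values as JSON. servo_tool: Moves the arm, as the interface text tells. Its arguments: {"type":"object","properties":{"targets":{"type":"array"},"claw":{"type":"number"}},"required":["targets"]}

```bash
mkdir -p pics; ls
python3 - <<'E'
from bench import *
import cv2,numpy as np,pickle
d={}
for n in ("scene","side"):
    s=snapshot(n); d[n]=s
    cv2.imwrite(f"pics/{n}0.png",np.array(s["pixels"])[:,:,::-1])
    print(n,np.array(s["position"]).round(1),np.array(s["orientation"]).round(3).tolist(),s["intrinsics"][0][0])
pickle.dump(d,open("d0.pkl","wb"))
print(read_state())
E
```

```text
pics
scene [975.9 759.3 898.3] [[-0.852, 0.381, -0.36], [0.524, 0.637, -0.566], [0.013, -0.67, -0.742]] 431.55694690110846
side [383.4 983.6 796. ] [[-0.976, -0.142, 0.166], [-0.219, 0.615, -0.757], [0.005, -0.775, -0.632]] 434.671144933256
{'clock': 0.1, 'qpos': array([-1.31819062e+00,  3.26834350e-01, -1.93460611e-01,  1.05197253e+00,
        1.49898761e-05,  1.43658542e+00]), 'qvel': array([ 1.65018531e-03, -5.65000983e-04,  1.59499375e-03, -9.44289397e-05,
       -3.54774205e-04, -1.54050065e-03]), 'tau': array([ 1.50213942e-03, -4.44236970e+01,  2.63038820e+01,  7.86897435e-03,
       -7.84774306e-05, -3.57036384e-06]), 'eef_pos': array([ 207.36807762, -508.87729847,  230.60823693]), 'tcp_rot': array([[ 9.26114702e-01,  3.77241877e-01, -3.53171564e-04],
       [ 3.77241983e-01, -9.26113625e-01,  1.42822580e-03],
       [ 2.11709586e-04, -1.45593205e-03, -9.99998918e-01]]), 'force': array([ 0.37556508,  0.12289333, -0.23241682]), 'torque': array([-0.00879364, -0.0040134 ,  0.00784424]), 'gripper_force': 0.0, 'grip_width': 1.0009496202229036}
```

View pics/scene0.png

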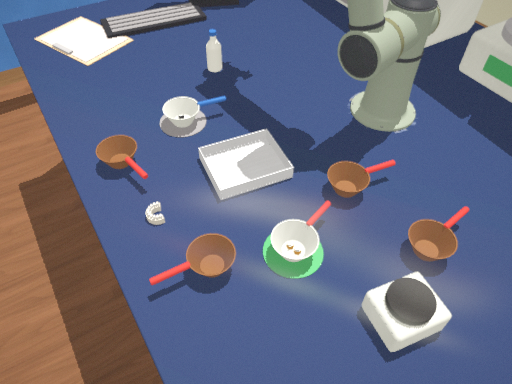

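View pics/side0.png

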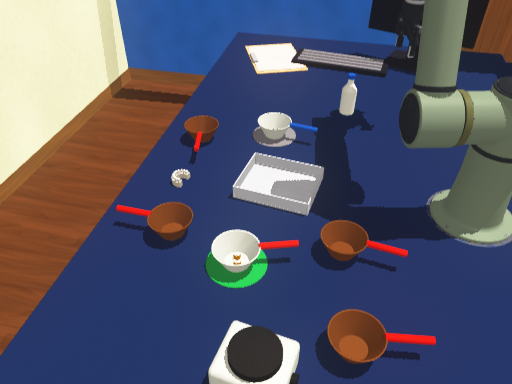

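The scene view shows the white pan at about (294,243) on the green mat, with its red handle running to (328,205). The tray is at (246,163). In the side view the pan is at (236,253), its handle tip at (298,243) and the tray at (279,183). Brown look-alikes stand nearby at scene (348,182) and (211,257).

```bash
cat > h.py <<'E'
import numpy as np,cv2,pickle
def ray(s,p):
    K=np.array(s["intrinsics"]);R=np.array(s["orientation"])
    v=R@np.linalg.inv(K)@np.array([p[0],p[1],1.]);return np.array(s["position"],float),v/np.linalg.norm(v)
def plane(s,p,z):
    o,v=ray(s,p);return o+v*(z-o[2])/v[2]
def tri(rs):
    A=0;b=0
    for o,v in rs:
        M=np.eye(3)-np.outer(v,v);A=A+M;b=b+M@o
    x=np.linalg.solve(A,b);return x,max(np.linalg.norm((np.eye(3)-np.outer(v,v))@(x-o)) for o,v in rs)
def mask(s,c):
    h=cv2.cvtColor(np.ascontiguousarray(s["pixels"]),cv2.COLOR_RGB2HSV);H,S,V=h[...,0],h[...,1],h[...,2]
    m={"red":((H<5)|(H>174))&(S>190)&(V>110),"green":(H>45)&(H<80)&(S>150)&(V>60),"white":(S<60)&(V>100)}[c]
    return m.astype(np.uint8)
def comp(m,p,r=25):
    n,l,st,c=cv2.connectedComponentsWithStats(m)
    ys,xs=np.nonzero(m);i=np.argmin((xs-p[0])**2+(ys-p[1])**2);return l==l[ys[i],xs[i]]
def px(m): y,x=np.nonzero(m);return np.c_[x,y].astype(np.float32)
E
python3 - <<'E'
from h import *
d=pickle.load(open("d0.pkl","rb"))
ends={}
for n,hp,gp,tp in (("scene",(320,213),(290,268),(246,163)),("side",(285,244),(235,279),(279,190))):
    s=d[n]
    g=px(comp(mask(s,"green"),gp)); hull=cv2.convexHull(g)[:,0]
    P=np.array([plane(s,p,3)[:2] for p in hull],np.float32)
    # circle fit lsq, hull points only
    A=np.c_[2*P,np.ones(len(P))];c=np.linalg.lstsq(A,(P**2).sum(1),rcond=None)[0]
    print(n,"mat",c[:2].round(1),"diam",2*np.sqrt(c[2]+c[0]**2+c[1]**2))
    h=px(comp(mask(s,"red"),hp)); m=h.mean(0);u,_,vt=np.linalg.svd(h-m,full_matrices=False);t=(h-m)@vt[0]
    e=[m+vt[0]*t.min(),m+vt[0]*t.max()]; print("handle px",len(h),e)
    ends[n]=sorted(e,key=lambda q:abs(np.linalg.norm(q-(np.array((294,243)) if n=="scene" else np.array((236,253))))))
    w=px(comp(mask(s,"white"),tp)); q=cv2.approxPolyDP(cv2.convexHull(w),6,True)[:,0]
    print("tray",len(w),q.tolist(),[plane(s,p,40).round(0)[:2].tolist() for p in q])
for k in (0,1):
    x,e=tri([ray(d[n],ends[n][k]) for n in ends]);print("handle end",x.round(1),round(e,1))
E
```

```text
Traceback (most recent call last):
  File "h.py", line 18, in comp
    ys,xs=np.nonzero(m);i=np.argmin((xs-p[0])**2+(ys-p[1])**2);return l==l[ys[i],xs[i]]
                          ~~~~~~~~~^^^^^^^^^^^^^^^^^^^^^^^^^^^
ValueError: attempt to get argmin of an empty sequence
```

Run:
```python
from h import *
d=pickle.load(open("d0.pkl","rb"))
s=d["scene"];P=s["pixels"];print(P.dtype,P.shape,P[268,290],P[213,320],P[180,246])
h=cv2.cvtColor(np.ascontiguousarray(P),cv2.COLOR_RGB2HSV);print(h[268,290],h[213,320],h[180,246])
s=d["side"];P=s["pixels"];h=cv2.cvtColor(np.ascontiguousarray(P),cv2.COLOR_RGB2HSV);print(h[279,235],h[244,285],h[190,279])
```

```text
uint8 (384, 512, 3) [ 91 163 104] [249 123 119] [255 255 255]
[ 65 113 163] [  1 133 249] [  0   0 255]
[ 67 179 117] [  1 223 248] [173   6 160]
```

```bash
sed -i 's/(S>190)&(V>110)/(S>100)\&(V>130)/; s/(S>150)&(V>60)/(S>70)\&(V>50)/' h.py
cat > m.py <<'E'
from h import *
d=pickle.load(open("d0.pkl","rb"))
ends={}
for n,hp,gp,tp in (("scene",(320,213),(290,268),(246,163)),("side",(285,244),(235,279),(279,190))):
    s=d[n]
    g=px(comp(mask(s,"green"),gp)); hull=cv2.convexHull(g)[:,0]
    P=np.array([plane(s,p,3)[:2] for p in hull],np.float32)
    A=np.c_[2*P,np.ones(len(P))];c=np.linalg.lstsq(A,(P**2).sum(1),rcond=None)[0]
    print(n,"mat",c[:2].round(1),"diam",2*np.sqrt(c[2]+c[0]**2+c[1]**2))
    h=px(comp(mask(s,"red"),hp)); m=h.mean(0);u,_,vt=np.linalg.svd(h-m,full_matrices=False);t=(h-m)@vt[0]
    e=[m+vt[0]*t.min(),m+vt[0]*t.max()]; print("handle px",len(h),e)
    c0=np.array((294,243) if n=="scene" else (236,253))
    ends[n]=sorted(e,key=lambda q:np.linalg.norm(q-c0))
    w=px(comp(mask(s,"white"),tp)); q=cv2.approxPolyDP(cv2.convexHull(w),6,True)[:,0]
    print("tray",len(w),q.tolist(),[plane(s,p,40).round(0)[:2].tolist() for p in q])
for k in (0,1):
    x,e=tri([ray(d[n],ends[n][k]) for n in ends]);print("handle end",x.round(1),round(e,1))
E
python3 m.py
```

```text
scene mat [578.6 309.5] diam 149.01377978529692
handle px 185 [array([329.3128 , 201.23491], dtype=float32), array([307.9461, 223.9493], dtype=float32)]
tray 8194 [[334.0, 227.0], [309.0, 256.0], [285.0, 259.0], [212.0, 200.0], [198.0, 147.0], [266.0, 128.0], [334.0, 213.0]] [[467.0, 323.0], [570.0, 359.0], [623.0, 337.0], [684.0, 91.0], [625.0, -109.0], [410.0, -79.0], [439.0, 288.0]]
side mat [577.9 309.2] diam 148.97625388358733
handle px 260 [array([298.12445, 242.73384], dtype=float32), array([258.96732, 245.54445], dtype=float32)]
tray 3930 [[323.0, 167.0], [307.0, 215.0], [233.0, 197.0], [255.0, 152.0]] [[413.0, -78.0], [432.0, 143.0], [636.0, 116.0], [626.0, -109.0]]
handle end [526.  292.1  57.4] 0.4
handle end [437.9 263.3  58.9] 1.0
```

```bash
cat >> h.py <<'E'
from scipy.spatial.transform import Rotation as Ro
def pose(yaw,pitch):  # tool axis yawed, pitched below horizontal; y axis horizontal (left of axis)
    c,s=np.cos(yaw),np.sin(yaw);z=np.array([c*np.cos(pitch),s*np.cos(pitch),-np.sin(pitch)]);y=np.array([-s,c,0]);return np.c_[np.cross(y,z),y,z]
def delta(st,p,R):
    R0=np.array(st["tcp_rot"]);p0=np.array(st["eef_pos"])
    return ((R0.T@(np.array(p)-p0))/1000).round(4).tolist(),Ro.from_matrix(R0.T@R).as_rotvec().round(4).tolist()
YAW=np.arctan2(309.4-263.35,578.3-437.75)
E
python3 - <<'E'
from h import *
from bench import read_state
d=pickle.load(open("d0.pkl","rb"))
for n,P in (("scene",[(348,175),(396,164),(431,236),(211,250),(154,281)]),("side",[(344,236),(405,252),(357,330),(170,217),(118,208)])):
    print(n,[plane(d[n],p,54).round(0)[:2].tolist() for p in P])
s=read_state();al=np.radians(40);R=pose(YAW,al);print(np.degrees(YAW))
g=np.array([578.3,309.4,53])-85*np.array([np.cos(YAW),np.sin(YAW),0])
for back in (130,0): print(delta(s,g+(19-back)*R[:,2],R),(g+(19-back)*R[:,2]).round(1))
yw=np.radians(22.2)
print("mid (down, yaw 110)",delta(s,[360,0,300],pose(np.radians(-70),np.pi/2)))
E
```

```text
scene [[333.0, 212.0], [191.0, 248.0], [292.0, 471.0], [762.0, 235.0], [906.0, 242.0]]
side [[334.0, 213.0], [193.0, 234.0], [293.0, 467.0], [766.0, 243.0], [909.0, 241.0]]
18.140938423371725
([0.4826, -0.6297, 0.1073], [-1.3007, -0.0477, -2.7899]) [416.7 256.5 124.3]
([0.5819, -0.6226, 0.1909], [-1.3007, -0.0477, -2.7899]) [511.4 287.5  40.8]
mid (down, yaw 110) ([0.3333, -0.4138, -0.0687], [-0.001, -0.0013, -1.533])
```

Emit:
servo_tool([
  {"travel": [0.333, -0.414, -0.069], "delta_rot": [0, 0, -1.533]},
  {"travel": [0.333, -0.414, -0.069], "delta_rot": [0, 0, -1.533]},
  {"travel": [0.333, -0.414, -0.069], "delta_rot": [0, 0, -1.533]},
  {"travel": [0.333, -0.414, -0.069], "delta_rot": [0, 0, -1.533]},
  {"travel": [0.333, -0.414, -0.069], "delta_rot": [0, 0, -1.533]},
  {"travel": [0.333, -0.414, -0.069], "delta_rot": [0, 0, -1.533]},
  {"travel": [0.333, -0.414, -0.069], "delta_rot": [0, 0, -1.533]},
  {"travel": [0.333, -0.414, -0.069], "delta_rot": [0, 0, -1.533]},
  {"travel": [0.333, -0.414, -0.069], "delta_rot": [0, 0, -1.533]},
  {"travel": [0.333, -0.414, -0.069], "delta_rot": [0, 0, -1.533]},
  {"travel": [0.333, -0.414, -0.069], "delta_rot": [0, 0, -1.533]},
  {"travel": [0.333, -0.414, -0.069], "delta_rot": [0, 0, -1.533]},
  {"travel": [0.333, -0.414, -0.069], "delta_rot": [0, 0, -1.533]},
], claw=1)

```text
clock: 1.4
eef_pos: [359.5, 0.4, 300.1]
tcp_rot: [[-0.344, 0.939, -0.001], [0.939, 0.344, -0.0], [-0.0, -0.001, -1.0]]
force: [0.2, -0.4, 0.5]
grip_width: 1.002
gripper_force: 0.0
```

Run:
```python
from h import *
from bench import read_state
s=read_state();print(s["clock"],s["qpos"].round(2),s["eef_pos"].round(1));R=pose(YAW,np.radians(40))
g=np.array([578.3,309.4,53])-85*np.array([np.cos(YAW),np.sin(YAW),0])
print(delta(s,g+19*R[:,2]+[0,0,110],R))
```

```text
1.4 [-0.2  -0.08 -0.49  1.16 -0.    1.01] [359.5   0.4 300.1]
([0.2172, 0.2415, 0.1491], [-0.6669, -0.6905, -1.4288])
```

Emit:
servo_tool([
  {"travel": [0.217, 0.242, 0.149], "delta_rot": [-0.667, -0.691, -1.429]},
  {"travel": [0.217, 0.242, 0.149], "delta_rot": [-0.667, -0.691, -1.429]},
  {"travel": [0.217, 0.242, 0.149], "delta_rot": [-0.667, -0.691, -1.429]},
  {"travel": [0.217, 0.242, 0.149], "delta_rot": [-0.667, -0.691, -1.429]},
  {"travel": [0.217, 0.242, 0.149], "delta_rot": [-0.667, -0.691, -1.429]},
  {"travel": [0.217, 0.242, 0.149], "delta_rot": [-0.667, -0.691, -1.429]},
  {"travel": [0.217, 0.242, 0.149], "delta_rot": [-0.667, -0.691, -1.429]},
  {"travel": [0.217, 0.242, 0.149], "delta_rot": [-0.667, -0.691, -1.429]},
  {"travel": [0.217, 0.242, 0.149], "delta_rot": [-0.667, -0.691, -1.429]},
  {"travel": [0.217, 0.242, 0.149], "delta_rot": [-0.667, -0.691, -1.429]},
  {"travel": [0.217, 0.242, 0.149], "delta_rot": [-0.667, -0.691, -1.429]},
  {"travel": [0.217, 0.242, 0.149], "delta_rot": [-0.667, -0.691, -1.429]},
  {"travel": [0.217, 0.242, 0.149], "delta_rot": [-0.667, -0.691, -1.429]},
  {"travel": [0.217, 0.242, 0.149], "delta_rot": [-0.667, -0.691, -1.429]},
  {"travel": [0.217, 0.242, 0.149], "delta_rot": [-0.667, -0.691, -1.429]},
])

```text
clock: 2.9
eef_pos: [514.1, 286.0, 151.9]
tcp_rot: [[-0.611, -0.307, 0.73], [-0.197, 0.952, 0.236], [-0.767, 0.0, -0.642]]
force: [-0.2, 0.8, -0.2]
grip_width: 1.003
gripper_force: 0.0
```

Run:
```python
from h import *
from bench import *
s=read_state();print(s["clock"],s["qpos"].round(2),s["eef_pos"].round(1))
w=snapshot("wrist");cv2.imwrite("pics/w1.png",w["pixels"][:,:,::-1]);pickle.dump(w,open("w1.pkl","wb"));print(w["position"],np.array(w["orientation"]).round(2).tolist())
R=pose(YAW,np.radians(40))
g=np.array([578.3,309.4,53])-85*np.array([np.cos(YAW),np.sin(YAW),0])
print(delta(s,g+19*R[:,2],R))
```

```text
2.9 [ 0.43  0.24 -1.15 -0.69 -0.09  0.08] [514.1 286.  151.9]
[364.78424278 237.6192861  185.98982351] [[-0.31, 0.37, 0.88], [0.95, 0.12, 0.28], [0.0, 0.92, -0.39]]
([0.0866, 0.0022, 0.0697], [-0.0034, 0.0015, -0.0032])
```

View pics/w1.png

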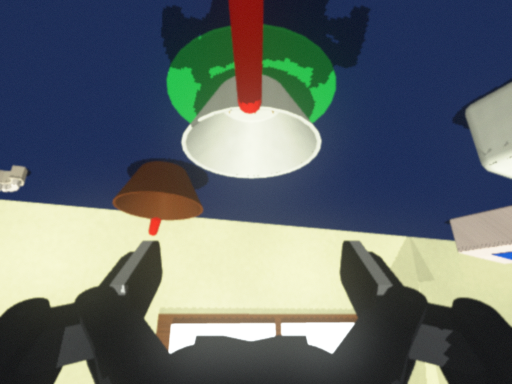

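The handle lies centred between the open fingers (columns 232–262), and the pan is at (250,140). The image is upside down, so rows grow upward in the world. I'll check the handle height against this third view.

Run:
```python
from h import *
w=pickle.load(open("w1.pkl","rb"));m=comp(mask(w,"red"),(247,50));p=px(m);print(p.min(0),p.max(0))
xs=p[p[:,1]==p[:,1].max()-6][:,0];print("width near end",xs.min(),xs.max())
e=np.array([xs.mean(),p[:,1].max()]);o,v=ray(w,e)
h=np.array([np.cos(YAW),np.sin(YAW)]);c=np.array([578.3,309.4])
t=(((c-53*h)-o[:2])@h)/(v[:2]@h);print("end top pt",(o+t*v).round(1))
d=pickle.load(open("d0.pkl","rb"))
# width-derived height: perpendicular spread of the bar at row 30 if 16 mm across
for r in (5,40,80):
    xs=p[p[:,1]==r][:,0];a,b=[plane(w,(x,r),53) for x in (xs.min()-.5,xs.max()+.5)];print(r,(a+b)[:2]/2,"width at z=53:",np.linalg.norm(a-b).round(1))
# mask heights in outer views: centre-line using threshold-edge means
for n,hp in (("scene",(320,213)),("side",(285,244))):
    print(n,[plane(d[n],px(comp(mask(d[n],"red"),hp)).mean(0),z).round(1).tolist() for z in (53,57)])
```

```text
[230.   0.] [261. 112.]
width near end 240.0 259.0
end top pt [529.  289.7  58.1]
5 [458.89001405 265.70272977] width at z=53: 14.4
40 [477.43982562 271.93843461] width at z=53: 14.1
80 [505.31192784 281.53841631] width at z=53: 14.7
scene [[478.7, 274.1, 53.0], [481.0, 276.4, 57.0]]
side [[482.3, 273.5, 53.0], [481.7, 277.3, 57.0]]
```

Emit:
servo_tool([
  {"travel": [0.03, 0, 0.024], "delta_rot": [0, 0, 0]},
  {"travel": [0.06, 0, 0.048], "delta_rot": [0, 0, 0]},
  {"travel": [0.086, 0, 0.069], "delta_rot": [0, 0, 0]},
  {"travel": [0.086, 0, 0.069], "delta_rot": [0, 0, 0]},
  {"travel": [0.086, 0, 0.069], "delta_rot": [0, 0, 0]},
  {"travel": [0.086, 0, 0.069], "delta_rot": [0, 0, 0]},
])

```text
clock: 3.55
eef_pos: [512.3, 286.5, 44.2]
tcp_rot: [[-0.607, -0.309, 0.732], [-0.197, 0.951, 0.238], [-0.77, 0.0, -0.638]]
force: [0.5, -0.0, -0.5]
grip_width: 0.999
gripper_force: 0.0
```

Run:
```python
from bench import *
s=read_state();print(s["clock"],s["qpos"].round(3),s["eef_pos"].round(1),s["force"])
import cv2
w=snapshot("wrist");cv2.imwrite("pics/w2.png",w["pixels"][:,:,::-1])
```

```text
3.55 [ 0.431  0.64  -1.215 -1.159 -0.089  0.075] [512.3 286.5  44.2] [ 0.45775889 -0.01603908 -0.51663024]
```

View pics/w2.png

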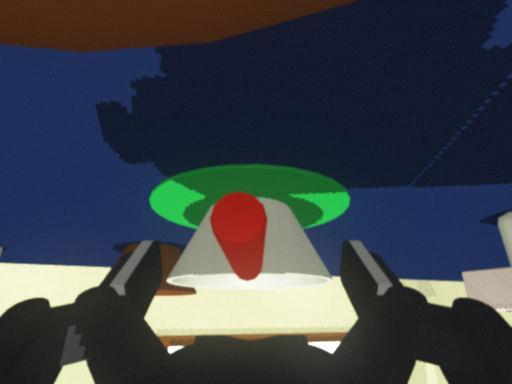

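The handle runs between the fingers, with its tip at (238,218) and inner end at (249,275). I'll close on it.

Emit:
servo_tool([
  {"travel": [0, 0, 0], "delta_rot": [0, 0, 0]},
  {"travel": [0, 0, 0], "delta_rot": [0, 0, 0]},
  {"travel": [0, 0, 0], "delta_rot": [0, 0, 0]},
  {"travel": [0, 0, 0], "delta_rot": [0, 0, 0]},
  {"travel": [0, 0, 0], "delta_rot": [0, 0, 0]},
  {"travel": [0, 0, 0], "delta_rot": [0, 0, 0]},
  {"travel": [0, 0, 0], "delta_rot": [0, 0, 0]},
  {"travel": [0, 0, 0], "delta_rot": [0, 0, 0]},
  {"travel": [0, 0, 0], "delta_rot": [0, 0, 0]},
  {"travel": [0, 0, 0], "delta_rot": [0, 0, 0]},
], claw=0)

```text
clock: 4.6
eef_pos: [510.8, 285.5, 41.3]
tcp_rot: [[-0.61, -0.309, 0.73], [-0.198, 0.951, 0.237], [-0.767, -0.0, -0.642]]
force: [-2.9, -1.4, 6.5]
grip_width: 0.168
gripper_force: 58.5
```

Run:
```python
from h import *
from bench import *
s=read_state();print(s["clock"],s["qpos"].round(3),s["eef_pos"].round(1),s["force"],s["torque"],s["grip_width"],s["gripper_force"])
pickle.dump(s,open("grasp.pkl","wb"))
for n,hp,gp in (("scene",(327,204),(290,268)),("side",(295,244),(235,279))):
    sn=snapshot(n);p=px(comp(mask(sn,"red"),hp));print(n,p.mean(0),p.min(0),p.max(0))
R0=s["tcp_rot"];print((R0.T@[0,0,130]/1000).round(4))
```

```text
4.6 [ 0.43   0.646 -1.217 -1.163 -0.089  0.075] [510.8 285.5  41.3] [-2.85692053 -1.41885158  6.45320373] [-0.16617895  0.18977501 -0.05087054] 0.1678956776944072 58.54435086250305
scene [315.0215  216.58064] [307. 204.] [325. 225.]
side [285. 242.] [285. 242.] [285. 242.]
[-0.0997 -0.     -0.0834]
```

Emit:
servo_tool([
  {"travel": [-0.006, 0, -0.005], "delta_rot": [0, 0, 0]},
  {"travel": [-0.016, 0, -0.013], "delta_rot": [0, 0, 0]},
  {"travel": [-0.03, 0, -0.025], "delta_rot": [0, 0, 0]},
  {"travel": [-0.045, 0, -0.038], "delta_rot": [0, 0, 0]},
  {"travel": [-0.06, 0, -0.05], "delta_rot": [0, 0, 0]},
  {"travel": [-0.075, 0, -0.063], "delta_rot": [0, 0, 0]},
  {"travel": [-0.088, 0, -0.073], "delta_rot": [0, 0, 0]},
  {"travel": [-0.096, 0, -0.08], "delta_rot": [0, 0, 0]},
  {"travel": [-0.1, 0, -0.083], "delta_rot": [0, 0, 0]},
  {"travel": [-0.1, 0, -0.083], "delta_rot": [0, 0, 0]},
  {"travel": [-0.1, 0, -0.083], "delta_rot": [0, 0, 0]},
])

```text
clock: 5.8
eef_pos: [510.6, 285.6, 169.9]
tcp_rot: [[-0.612, -0.309, 0.728], [-0.199, 0.951, 0.236], [-0.765, -0.0, -0.644]]
force: [-1.1, -0.0, -2.2]
grip_width: 0.167
gripper_force: 58.9
```

Run:
```python
from h import *
from bench import *
s=read_state();print(s["clock"],s["qpos"].round(3),s["eef_pos"].round(1),s["force"],s["torque"],s["grip_width"],s["gripper_force"])
a=[snapshot(n)["pixels"] for n in ("side","wrist")];cv2.imwrite("pics/l1.png",cv2.resize(np.hstack(a),(800,300))[:,:,::-1])
```

```text
5.8 [ 0.43   0.181 -1.13  -0.609 -0.089  0.074] [510.6 285.6 169.9] [-1.11011246 -0.01408227 -2.17810175] [-0.43559158  1.12266069  0.0542319 ] 0.16727753333297712 58.891441226005554
```

View pics/l1.png

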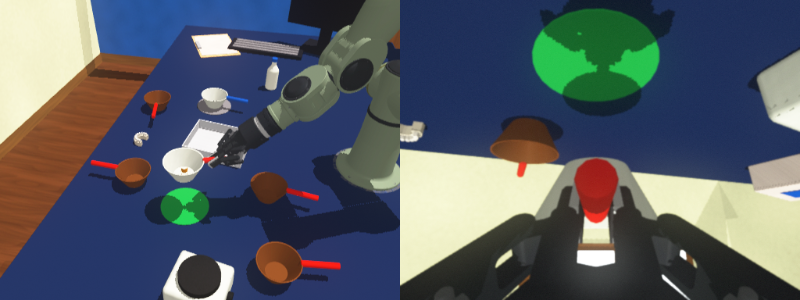

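The pan is lifted level with its buttons visible inside (left half, (183,168)) and the mat is bare. Next I check the tray and the tipping reach.

Run:
```python
from h import *
from bench import *
from scipy.optimize import least_squares
d=pickle.load(open("d0.pkl","rb"))
print("tray base corners",[plane(d["side"],p,0).round(0)[:2].tolist() for p in ((233,197),(307,215))],plane(d["scene"],(212,200),0).round(0))
s=read_state();gr=pickle.load(open("grasp.pkl","rb"))
D=[([.326,-.193,1.052],[207.5,-509.4,231.3]),([-.08,-.49,1.16],[359.5,.4,300.1]),([.24,-1.15,-.69],[514.1,286,151.9]),(gr["qpos"][1:4],gr["eef_pos"]),(s["qpos"][1:4],s["eef_pos"]),([.64,-1.215,-1.159],[512.3,286.5,44.2])]
A=[];b=[]
for q,p in D:
    f=q[0]-q[1];t=f+q[2];r=np.sqrt(p[0]**2+p[1]**2-73.6**2)
    A+=[[1,np.sin(q[0]),np.cos(q[0]),np.cos(f),np.cos(t),0],[0,np.cos(q[0]),-np.sin(q[0]),-np.sin(f),-np.sin(t),1]];b+=[r,p[2]]
x,res,rk,sv=np.linalg.lstsq(np.array(A),np.array(b),rcond=None);print("a,L1c,L1s,L2,T,H",x.round(0),(np.array(A)@x-b).round(1),rk)
def fk(q):
    f=q[0]-q[1];t=f+q[2];return np.array([x[0]+x[1]*np.sin(q[0])+x[2]*np.cos(q[0])+x[3]*np.cos(f)+x[4]*np.cos(t),x[1]*np.cos(q[0])-x[2]*np.sin(q[0])-x[3]*np.sin(f)-x[4]*np.sin(t)+x[5],t])
lo,hi=np.array([-.97,-1.3,-1.93]),np.array([1.79,1.35,2.1]);q=s["qpos"][1:4]
for Px in (520,500,480):
  for tau,Pz in ((0,150),(30,130),(60,95),(90,85),(100,85),(110,85)):
    c,sn=np.cos(np.radians(tau)),np.sin(np.radians(tau));al=np.radians(40+tau)
    g=np.array([Px-143*c-4*sn,Pz+143*sn-4*c]);tc=g+19*np.array([np.cos(al),-np.sin(al)])
    o=least_squares(lambda q:(fk(q)-[tc[0],tc[1],al])*[1,1,200],np.clip(q,lo+.01,hi-.01),bounds=(lo,hi));q=o.x;print(Px,tau,tc.round(0),q.round(2),"err",np.sqrt(2*o.cost).round(1))
```

```text
tray base corners [[650.0, 70.0], [434.0, 98.0]] [671.  59.   0.]
a,L1c,L1s,L2,T,H [-113.  645.   49.  497.  527.  377.] [ 26.7 -32.5 -10.9  -1.4  -3.5  11.2  -6.5   5.7   0.5  11.3  -6.2   5.7] 6
520 0 [392. 134.] [-0.03 -1.3  -0.39] err 38.1
520 30 [401. 180.] [-0.11 -0.88  0.45] err 0.0
520 60 [442. 198.] [ 0.28 -0.28  1.18] err 0.0
520 90 [504. 213.] [0.79 0.42 1.9 ] err 0.0
520 100 [526. 214.] [0.94 0.64 2.1 ] err 8.7
520 110 [549. 211.] [0.96 0.67 2.1 ] err 47.7
500 0 [372. 134.] [-0.09 -1.3  -0.32] err 43.1
500 30 [381. 180.] [-0.14 -0.91  0.45] err 0.0
500 60 [422. 198.] [ 0.25 -0.32  1.17] err 0.0
500 90 [484. 213.] [0.76 0.35 1.86] err 0.0
500 100 [506. 214.] [0.94 0.6  2.1 ] err 2.1
500 110 [529. 211.] [0.96 0.63 2.1 ] err 41.0
480 0 [352. 134.] [-0.14 -1.3  -0.24] err 47.8
480 30 [361. 180.] [-0.18 -0.94  0.45] err 0.0
480 60 [402. 198.] [ 0.23 -0.36  1.15] err 0.0
480 90 [464. 213.] [0.73 0.29 1.83] err 0.0
480 100 [486. 214.] [0.91 0.54 2.07] err 0.0
480 110 [509. 211.] [0.95 0.59 2.1 ] err 34.3
```

```bash
cat >> h.py <<'E'
TY=np.radians(-8)
def tip(Pl,Pz,tau,yaw=TY,c=(531,-5)):  # far-rim lip at tray centre + Pl along yaw, height Pz, pan pitched tau forward
    h=np.array([np.cos(yaw),np.sin(yaw),0]);Z=np.array([0,0,1.]);t=np.radians(tau);R=pose(yaw,np.radians(40)+t)
    P=np.array([*c,Pz])+Pl*h;g=P-143*(h*np.cos(t)-Z*np.sin(t))-4*(h*np.sin(t)+Z*np.cos(t));return g+19*R[:,2],R
E
python3 - <<'E'
from h import *
from bench import *
s=read_state();p,R=tip(-15,185,25);print(p.round(0),delta(s,p,R))
E
```

```text
[394.  14. 225.] ([0.0833, -0.222, -0.1842], [0.2778, 0.4274, 0.3632])
```

Carry it smoothly over about 16 rows.

Emit:
servo_tool([
  {"travel": [0.004, -0.01, -0.009], "delta_rot": [0.013, 0.02, 0.017]},
  {"travel": [0.011, -0.028, -0.023], "delta_rot": [0.035, 0.053, 0.045]},
  {"travel": [0.018, -0.048, -0.04], "delta_rot": [0.06, 0.092, 0.078]},
  {"travel": [0.026, -0.069, -0.057], "delta_rot": [0.086, 0.132, 0.113]},
  {"travel": [0.034, -0.091, -0.076], "delta_rot": [0.114, 0.175, 0.149]},
  {"travel": [0.042, -0.113, -0.094], "delta_rot": [0.142, 0.218, 0.185]},
  {"travel": [0.051, -0.135, -0.112], "delta_rot": [0.17, 0.26, 0.221]},
  {"travel": [0.059, -0.157, -0.13], "delta_rot": [0.197, 0.303, 0.257]},
  {"travel": [0.066, -0.177, -0.147], "delta_rot": [0.222, 0.342, 0.29]},
  {"travel": [0.073, -0.195, -0.162], "delta_rot": [0.244, 0.376, 0.319]},
  {"travel": [0.079, -0.21, -0.175], "delta_rot": [0.263, 0.405, 0.344]},
  {"travel": [0.082, -0.219, -0.182], "delta_rot": [0.274, 0.422, 0.358]},
  {"travel": [0.083, -0.222, -0.184], "delta_rot": [0.278, 0.427, 0.363]},
  {"travel": [0.083, -0.222, -0.184], "delta_rot": [0.278, 0.427, 0.363]},
  {"travel": [0.083, -0.222, -0.184], "delta_rot": [0.278, 0.427, 0.363]},
])

```text
clock: 7.4
eef_pos: [394.7, 15.0, 224.9]
tcp_rot: [[-0.897, 0.139, 0.42], [0.126, 0.99, -0.058], [-0.424, 0.001, -0.906]]
force: [1.2, -0.1, -2.3]
grip_width: 0.172
gripper_force: 59.0
```

```bash
cat > fit.py <<'E'
from h import *
from bench import *
from scipy.optimize import least_squares
s=read_state();gr=pickle.load(open("grasp.pkl","rb"));print(s["clock"],s["qpos"].round(3),s["eef_pos"].round(1),s["force"].round(1))
P1=pose(YAW,np.radians(40));dn=lambda y:pose(np.radians(y),np.pi/2)
D=[([-1.318,.326,-.193,1.052,0,1.437],[207.5,-509.4,231.3],[0,0,-1]),([-.2,-.08,-.49,1.16,0,1.01],[359.5,.4,300.1],[0,0,-1]),([.43,.24,-1.15,-.69,-.09,.08],[514.1,286,151.9],[.73,.236,-.642]),([.431,.64,-1.215,-1.159,-.089,.075],[512.3,286.5,44.2],[.732,.238,-.638]),([.43,.181,-1.13,-.609,-.089,.074],[510.6,285.6,169.9],[.728,.236,-.644]),(gr["qpos"],gr["eef_pos"],gr["tcp_rot"][:,2]),(s["qpos"],s["eef_pos"],s["tcp_rot"][:,2])]
# H,L1,c(offset),L2,e2(perp of forearm end),lat before j5,d5 (j4->j5),T after j5, sgn via free k
def fk(q,x):
    H,a,L1,L1s,L2,e2,lat,d,T=x
    Ry=lambda t:Ro.from_rotvec([0,t,0]).as_matrix();f=q[1]-q[2]
    p=np.array([a,0,H])+Ry(q[1])@[L1s,0,L1]+Ry(f)@[L2,0,e2]+np.array([0,lat,0])
    M=Ry(f+q[3]);M2=M@Ro.from_rotvec([0,0,q[4]]).as_matrix()
    p=p+M@[d,0,0]+M2@[T,0,0];B=Ro.from_rotvec([0,0,q[0]]).as_matrix();return B@p,B@M2[:,0]
x0=[200,0,350,0,330,0,74,100,200]
res=lambda x:np.concatenate([np.r_[fk(q,x)[0]-p,200*(fk(q,x)[1]-z)] for q,p,z in D]+[(np.array(x)-x0)*.003])
o=least_squares(res,x0)
if __name__=="__main__":
    print(o.x.round(0))
    for q,p,z in D: print((fk(q,o.x)[0]-p).round(1),(fk(q,o.x)[1]-z).round(3))
E
python3 fit.py
```

```text
7.4 [-0.156 -0.294 -0.952  0.475  0.008 -0.015] [394.7  15.  224.9] [ 1.2 -0.1 -2.3]
[307.  -3. 516.  -0. 402.  70.  73. 126. 299.]
[-0.4 -0.4  0.3] [-0.  0.  0.]
[-0.1  1.2 -0.6] [ 0.001 -0.     0.   ]
[-1.7 -0.3  0.4] [-0. -0.  0.]
[ 0.   0.1 -0.4] [-0.     0.001 -0.001]
[1.2 0.1 0.4] [0.    0.    0.001]
[ 0.2 -0.2 -0.2] [-0.  0.  0.]
[ 0.3 -0.7  0.1] [-0. -0.  0.]
```

```bash
cat > plan.py <<'E'
from fit import *
lo,hi=np.array([-2.65,-.97,-1.3,-1.93,-1.47]),np.array([2.65,1.79,1.35,2.1,1.37])
def ik(p,R,q):
    o2=least_squares(lambda q:np.r_[fk(q,o.x)[0]-p,200*(fk(q,o.x)[1]-R[:,2])],np.clip(q,lo+.01,hi-.01),bounds=(lo,hi));return o2.x,np.sqrt(2*o2.cost)
if __name__=="__main__":
  for Pl in (-15,-45,-70):
    q=s["qpos"][:5]
    for tau,Pz in ((30,170),(60,110),(80,95),(95,95),(102,95),(108,95),(108,75)):
        p,R=tip(Pl,Pz,tau);q,e=ik(p,R,q);print(Pl,tau,Pz,p.round(0),q.round(2),"err",e.round(1))
E
python3 plan.py
```

```text
7.4 [-0.156 -0.294 -0.952  0.475  0.008 -0.015] [394.7  15.  224.9] [ 1.2 -0.1 -2.3]
-15 30 170 [398.  14. 220.] [-0.15 -0.22 -0.88  0.56  0.  ] err 0.0
-15 60 110 [439.   8. 213.] [-0.15  0.27 -0.33  1.14 -0.  ] err 0.0
-15 80 95 [478.   2. 219.] [-0.15  0.63  0.12  1.58 -0.  ] err 0.0
-15 95 95 [511.  -2. 224.] [-0.15  0.93  0.53  1.96 -0.  ] err 0.0
-15 102 95 [527.  -4. 224.] [-0.15  1.05  0.7   2.1  -0.  ] err 7.5
-15 108 95 [540.  -6. 222.] [-0.15  1.06  0.71  2.1   0.  ] err 30.9
-15 108 75 [540.  -6. 202.] [-0.15  1.1   0.73  2.1   0.  ] err 26.1
-45 30 170 [368.  18. 220.] [-0.16 -0.29 -0.92  0.59  0.01] err 0.0
-45 60 110 [409.  12. 213.] [-0.15  0.22 -0.4   1.12 -0.  ] err 0.0
-45 80 95 [449.   7. 219.] [-0.15  0.58  0.02  1.54 -0.  ] err 0.0
-45 95 95 [482.   2. 224.] [-0.15  0.86  0.39  1.89 -0.  ] err 0.0
-45 102 95 [497.  -0. 224.] [-0.15  1.    0.58  2.06 -0.  ] err 0.0
-45 108 95 [510.  -2. 222.] [-0.15  1.05  0.64  2.1  -0.  ] err 17.5
-45 108 75 [510.  -2. 202.] [-0.15  1.09  0.66  2.1  -0.  ] err 12.5
-70 30 170 [343.  21. 220.] [-0.16 -0.35 -0.95  0.62  0.01] err 0.0
-70 60 110 [384.  16. 213.] [-0.15  0.18 -0.46  1.11 -0.  ] err 0.0
-70 80 95 [424.  10. 219.] [-0.15  0.53 -0.06  1.51 -0.  ] err 0.0
-70 95 95 [457.   5. 224.] [-0.15  0.81  0.28  1.84 -0.  ] err 0.0
-70 102 95 [472.   3. 224.] [-0.15  0.94  0.46  2.   -0.  ] err 0.0
-70 108 95 [486.   1. 222.] [-0.15  1.04  0.58  2.1  -0.  ] err 6.2
-70 108 75 [486.   1. 202.] [-0.15  1.08  0.6   2.1  -0.  ] err 1.0
```

Run:
```python
from h import *
from bench import *
s=read_state()
T=[25,30,40,50,60,65,70,75,80,88,96,103]
for t in T:
    Pl=np.interp(t,[25,60,80,103],[-18,-25,-32,-60]);Pz=np.interp(t,[25,60,80,103],[185,108,86,84])
    p,R=tip(Pl,Pz,t);a,b=delta(s,p,R);print(t,np.round(a,3),np.round(b,3))
```

```text
25 [ 0.003 -0.001 -0.001] [0.002 0.002 0.   ]
30 [ 0.001 -0.001  0.   ] [0.002 0.089 0.   ]
40 [-0.006 -0.001  0.006] [0.002 0.264 0.   ]
50 [-0.015 -0.001  0.015] [0.002 0.438 0.   ]
60 [-0.025 -0.001  0.027] [0.002 0.613 0.   ]
65 [-0.033 -0.001  0.029] [0.001 0.7   0.001]
70 [-0.04  -0.001  0.033] [0.001 0.787 0.001]
75 [-0.047 -0.001  0.037] [0.001 0.874 0.001]
80 [-0.055 -0.001  0.042] [0.001 0.962 0.001]
88 [-0.063 -0.001  0.043] [1.000e-03 1.101e+00 1.000e-03]
96 [-0.071 -0.001  0.045] [1.000e-03 1.241e+00 1.000e-03]
103 [-0.077 -0.001  0.049] [1.000e-03 1.363e+00 1.000e-03]
```

Emit:
servo_tool([
  {"travel": [0.001, -0.001, 0], "delta_rot": [0, 0.089, 0]},
  {"travel": [-0.002, -0.001, 0.003], "delta_rot": [0, 0.175, 0]},
  {"travel": [-0.006, -0.001, 0.006], "delta_rot": [0, 0.264, 0]},
  {"travel": [-0.01, -0.001, 0.01], "delta_rot": [0, 0.35, 0]},
  {"travel": [-0.015, -0.001, 0.015], "delta_rot": [0, 0.438, 0]},
  {"travel": [-0.02, -0.001, 0.021], "delta_rot": [0, 0.525, 0]},
  {"travel": [-0.025, -0.001, 0.027], "delta_rot": [0, 0.613, 0]},
  {"travel": [-0.029, -0.001, 0.028], "delta_rot": [0, 0.656, 0]},
  {"travel": [-0.033, -0.001, 0.029], "delta_rot": [0, 0.7, 0]},
  {"travel": [-0.037, -0.001, 0.031], "delta_rot": [0, 0.744, 0]},
  {"travel": [-0.04, -0.001, 0.033], "delta_rot": [0, 0.787, 0]},
  {"travel": [-0.044, -0.001, 0.035], "delta_rot": [0, 0.83, 0]},
  {"travel": [-0.047, -0.001, 0.037], "delta_rot": [0, 0.874, 0]},
  {"travel": [-0.051, -0.001, 0.04], "delta_rot": [0, 0.918, 0]},
  {"travel": [-0.055, -0.001, 0.042], "delta_rot": [0, 0.962, 0]},
  {"travel": [-0.059, -0.001, 0.043], "delta_rot": [0, 1.03, 0]},
  {"travel": [-0.063, -0.001, 0.043], "delta_rot": [0, 1.101, 0]},
  {"travel": [-0.071, -0.001, 0.045], "delta_rot": [0, 1.241, 0]},
  {"travel": [-0.077, -0.001, 0.049], "delta_rot": [0, 1.363, 0]},
  {"travel": [-0.077, -0.001, 0.049], "delta_rot": [0, 1.363, 0]},
])

```text
clock: 9.4
eef_pos: [484.3, 1.6, 203.0]
tcp_rot: [[-0.583, 0.138, -0.8], [0.081, 0.99, 0.112], [0.808, 0.001, -0.589]]
force: [0.7, -0.1, -5.4]
grip_width: 0.169
gripper_force: 59.0
```

Run:
```python
from h import *
from bench import *
s=read_state();print(s["clock"],s["qpos"].round(3),s["eef_pos"].round(1),s["force"].round(1),s["tcp_rot"][:,2].round(3),s["gripper_force"])
a=[snapshot(n)["pixels"][100:300,130:400] for n in ("scene","side")];cv2.imwrite("pics/t1.png",cv2.resize(np.hstack(a),(800,296))[:,:,::-1])
```

```text
9.4 [-0.146  1.01   0.523  2.024 -0.005 -0.005] [484.3   1.6 203. ] [ 0.7 -0.1 -5.4] [-0.8    0.112 -0.589] 59.01188313961029
```

View pics/t1.png

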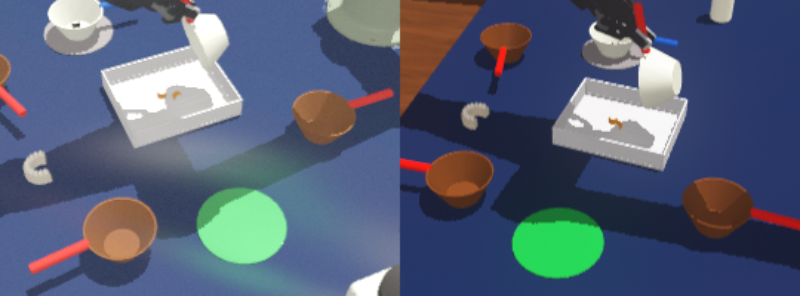

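Both brass buttons lie in the tray, at (163,96) and (177,95) in the left crop, and the pan hangs tipped about 104°. I'll hold briefly and then bring it back upright.

Emit:
servo_tool([
  {"travel": [0, 0, 0], "delta_rot": [0, 0, 0]},
  {"travel": [0, 0, 0], "delta_rot": [0, 0, 0]},
  {"travel": [0, 0, 0], "delta_rot": [0, 0, 0]},
])

```text
clock: 9.8
eef_pos: [484.8, 1.1, 217.0]
tcp_rot: [[-0.602, 0.139, -0.786], [0.084, 0.99, 0.111], [0.794, 0.001, -0.608]]
force: [-0.0, 0.5, -2.5]
grip_width: 0.168
gripper_force: 59.0
```

Run:
```python
from h import *
from bench import *
s=read_state();print(s["clock"],s["force"].round(1),s["eef_pos"].round(1))
for n,c in (("scene",(246,163)),("side",(279,183))):
    sn=snapshot(n);h=cv2.cvtColor(np.ascontiguousarray(sn["pixels"]),cv2.COLOR_RGB2HSV)
    m=((h[...,0]>8)&(h[...,0]<28)&(h[...,1]>120)).astype(np.uint8);m[:c[1]-40]=0;m[c[1]+35:]=0;m[:,:c[0]-50]=0;m[:,c[0]+40:]=0
    k,l,st,ce=cv2.connectedComponentsWithStats(m)
    print(n,[(st[i,4],ce[i].round(0),plane(sn,ce[i],10).round(0)) for i in range(1,k) if st[i,4]>3])
for t in (95,80,60,40,25):
    Pl=np.interp(t,[25,60,80,103],[-18,-25,-45,-60]);Pz=np.interp(t,[25,60,80,103],[200,130,100,84])
    a,b=delta(s,*tip(Pl,Pz,t));print(t,np.round(a,3),np.round(b,3))
```

```text
9.8 [-0.   0.5 -2.5] [484.8   1.1 217. ]
scene [(np.int32(8), array([221., 166.]), array([593., -32.,  10.])), (np.int32(9), array([237., 165.]), array([550., -12.,  10.]))]
side [(np.int32(21), array([257., 174.]), array([604., -38.,  10.])), (np.int32(19), array([274., 182.]), array([548., -14.,  10.]))]
95 [0.01  0.    0.009] [ 0.    -0.132  0.001]
80 [0.028 0.    0.025] [ 0.    -0.394  0.001]
60 [0.047 0.    0.035] [ 0.001 -0.743  0.001]
40 [0.069 0.    0.052] [ 1.000e-03 -1.092e+00  1.000e-03]
25 [0.076 0.    0.062] [ 1.000e-03 -1.354e+00  1.000e-03]
```

Emit:
servo_tool([
  {"travel": [0.01, 0, 0.009], "delta_rot": [0, -0.132, 0]},
  {"travel": [0.019, 0, 0.017], "delta_rot": [0, -0.263, 0]},
  {"travel": [0.028, 0, 0.025], "delta_rot": [0, -0.394, 0]},
  {"travel": [0.035, 0, 0.028], "delta_rot": [0, -0.52, 0]},
  {"travel": [0.042, 0, 0.032], "delta_rot": [0, -0.64, 0]},
  {"travel": [0.05, 0, 0.037], "delta_rot": [0, -0.78, 0]},
  {"travel": [0.058, 0, 0.043], "delta_rot": [0, -0.91, 0]},
  {"travel": [0.066, 0, 0.049], "delta_rot": [0, -1.04, 0]},
  {"travel": [0.071, 0, 0.055], "delta_rot": [0, -1.17, 0]},
  {"travel": [0.075, 0, 0.06], "delta_rot": [0, -1.29, 0]},
  {"travel": [0.076, 0, 0.062], "delta_rot": [0, -1.354, 0]},
  {"travel": [0.076, 0, 0.062], "delta_rot": [0, -1.354, 0]},
])

```text
clock: 11.1
eef_pos: [386.5, 15.0, 236.3]
tcp_rot: [[-0.9, 0.139, 0.413], [0.127, 0.99, -0.057], [-0.417, 0.001, -0.909]]
force: [-0.2, -0.1, -1.4]
grip_width: 0.169
gripper_force: 59.3
```

Run:
```python
from h import *
from bench import *
s=read_state();g=pickle.load(open("grasp.pkl","rb"));print(s["clock"],s["eef_pos"].round(1),s["qpos"].round(2),s["force"].round(1))
print(delta(s,np.array(g["eef_pos"])+[0,0,130],pose(YAW,np.radians(40))))
```

```text
11.1 [386.5  15.  236.3] [-0.16 -0.32 -0.93  0.53  0.01 -0.02] [-0.2 -0.1 -1.4]
([-0.0505, 0.2851, 0.095], [-0.2778, -0.4344, -0.3661])
```

Emit:
servo_tool([
  {"travel": [-0.004, 0.023, 0.008], "delta_rot": [-0.022, -0.035, -0.029]},
  {"travel": [-0.01, 0.057, 0.019], "delta_rot": [-0.056, -0.087, -0.073]},
  {"travel": [-0.016, 0.091, 0.03], "delta_rot": [-0.089, -0.139, -0.117]},
  {"travel": [-0.022, 0.125, 0.042], "delta_rot": [-0.122, -0.191, -0.161]},
  {"travel": [-0.028, 0.16, 0.053], "delta_rot": [-0.156, -0.243, -0.205]},
  {"travel": [-0.034, 0.194, 0.065], "delta_rot": [-0.189, -0.295, -0.249]},
  {"travel": [-0.04, 0.228, 0.076], "delta_rot": [-0.222, -0.348, -0.293]},
  {"travel": [-0.046, 0.257, 0.086], "delta_rot": [-0.25, -0.391, -0.329]},
  {"travel": [-0.05, 0.277, 0.092], "delta_rot": [-0.27, -0.422, -0.356]},
  {"travel": [-0.0505, 0.285, 0.095], "delta_rot": [-0.278, -0.434, -0.366]},
  {"travel": [-0.0505, 0.285, 0.095], "delta_rot": [-0.278, -0.434, -0.366]},
  {"travel": [-0.0505, 0.285, 0.095], "delta_rot": [-0.278, -0.434, -0.366]},
  {"travel": [-0.0505, 0.285, 0.095], "delta_rot": [-0.278, -0.434, -0.366]},
])

```text
clock: 12.4
eef_pos: [514.9, 284.4, 172.4]
tcp_rot: [[-0.612, -0.31, 0.728], [-0.199, 0.951, 0.238], [-0.765, 0.0, -0.644]]
force: [0.1, -0.6, -1.3]
grip_width: 0.169
gripper_force: 59.3
```

Run:
```python
from h import *
from bench import *
s=read_state();g=pickle.load(open("grasp.pkl","rb"));print(s["clock"],s["eef_pos"].round(1),s["qpos"].round(2),s["force"].round(1))
print(delta(s,np.array(g["eef_pos"])+[0,0,15],g["tcp_rot"]))
a=[snapshot(n)["pixels"] for n in ("side","wrist")];cv2.imwrite("pics/r1.png",cv2.resize(np.hstack([a[0][100:300,120:390],a[1][90:290,120:390]]),(800,296))[:,:,::-1])
```

```text
12.4 [514.9 284.4 172.4] [ 0.42  0.18 -1.12 -0.6  -0.08  0.07] [ 0.1 -0.6 -1.3]
([0.0912, 0.0023, 0.072], [0.0018, -0.0027, 0.0006])
```

View pics/r1.png

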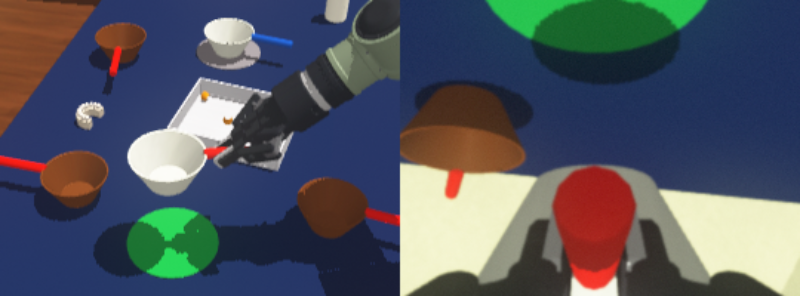

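The pan is empty and level over the mat (left crop, (168,160)); both buttons are in the tray at (204,97) and (228,120). I'll lower it.

Emit:
servo_tool([
  {"travel": [0.015, 0, 0.012], "delta_rot": [0, 0, 0]},
  {"travel": [0.035, 0.001, 0.028], "delta_rot": [0, 0, 0]},
  {"travel": [0.055, 0.001, 0.044], "delta_rot": [0, 0, 0]},
  {"travel": [0.075, 0.002, 0.06], "delta_rot": [0, 0, 0]},
  {"travel": [0.088, 0.002, 0.069], "delta_rot": [0, 0, 0]},
  {"travel": [0.091, 0.002, 0.072], "delta_rot": [0, 0, 0]},
  {"travel": [0.091, 0.002, 0.072], "delta_rot": [0, 0, 0]},
  {"travel": [0.091, 0.002, 0.072], "delta_rot": [0, 0, 0]},
  {"travel": [0.091, 0.002, 0.072], "delta_rot": [0, 0, 0]},
])

```text
clock: 13.4
eef_pos: [511.5, 285.9, 57.8]
tcp_rot: [[-0.61, -0.311, 0.729], [-0.199, 0.95, 0.239], [-0.767, 0.001, -0.641]]
force: [-0.3, 0.2, -2.0]
grip_width: 0.164
gripper_force: 59.3
```

Run:
```python
from h import *
from bench import *
s=read_state();g=pickle.load(open("grasp.pkl","rb"));print(s["clock"],s["eef_pos"].round(1),s["force"].round(1),g["eef_pos"])
for dz in (5,1,0): print(dz,delta(s,np.array(g["eef_pos"])+[0,0,dz],g["tcp_rot"]))
```

```text
13.4 [511.5 285.9  57.8] [-0.3  0.2 -2. ] [510.78733868 285.49446064  41.32981463]
5 ([0.0093, -0.0002, 0.0068], [0.0026, 0.0003, 0.0008])
1 ([0.0124, -0.0002, 0.0093], [0.0026, 0.0003, 0.0008])
0 ([0.0131, -0.0002, 0.01], [0.0026, 0.0003, 0.0008])
```

Emit:
servo_tool([
  {"travel": [0.003, 0, 0.002], "delta_rot": [0, 0, 0]},
  {"travel": [0.006, 0, 0.0045], "delta_rot": [0, 0, 0]},
  {"travel": [0.009, 0, 0.007], "delta_rot": [0, 0, 0]},
  {"travel": [0.011, 0, 0.0085], "delta_rot": [0, 0, 0]},
  {"travel": [0.012, 0, 0.009], "delta_rot": [0, 0, 0]},
  {"travel": [0.0124, 0, 0.0093], "delta_rot": [0, 0, 0]},
  {"travel": [0.0124, 0, 0.0093], "delta_rot": [0, 0, 0]},
  {"travel": [0.0124, 0, 0.0093], "delta_rot": [0, 0, 0]},
])

```text
clock: 14.2
eef_pos: [509.8, 285.3, 41.4]
tcp_rot: [[-0.61, -0.311, 0.728], [-0.199, 0.95, 0.239], [-0.767, 0.0, -0.642]]
force: [-4.8, -1.7, 6.5]
grip_width: 0.167
gripper_force: 60.2
```

```bash
cat > chk.py <<'E'
from h import *
from bench import *
s=read_state();print(s["clock"],s["eef_pos"].round(1),s["force"].round(1))
d=pickle.load(open("d0.pkl","rb"))
import sys
for n,b in (("scene",(255,325,200,285)),("side",(200,275,215,290))):
    for sn in (d[n],snapshot(n)):
        m=mask(sn,"white")*0;x0,x1,y0,y1=b;m[y0:y1,x0:x1]=mask(sn,"white")[y0:y1,x0:x1];p=px(comp(m,((x0+x1)//2,(y0+y1)//2)));print(n,len(p),p.min(0),p.max(0),p.mean(0).round(1))
a=[snapshot(n)["pixels"] for n in ("side","scene")];cv2.imwrite(sys.argv[1],cv2.resize(np.hstack([a[0][130:330,150:420],a[1][110:310,150:420]]),(800,296))[:,:,::-1])
E
python3 chk.py pics/p1.png
```

```text
14.2 [509.8 285.3  41.4] [-4.8 -1.7  6.5]
scene 2818 [255. 200.] [324. 261.] [292.1 226.8]
scene 3044 [255. 200.] [324. 261.] [293.2 226.8]
side 1536 [211. 229.] [260. 272.] [235.5 248.7]
side 1579 [212. 229.] [260. 272.] [235.9 249.2]
```

View pics/p1.png

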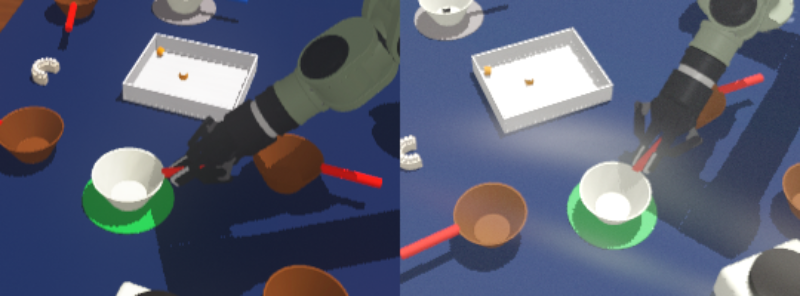

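The pan is back on the mat, within a pixel of its original place, and both buttons are in the tray. Release.

Emit:
servo_tool([
  {"travel": [0, 0, 0], "delta_rot": [0, 0, 0]},
  {"travel": [0, 0, 0], "delta_rot": [0, 0, 0]},
  {"travel": [0, 0, 0], "delta_rot": [0, 0, 0]},
  {"travel": [0, 0, 0], "delta_rot": [0, 0, 0]},
  {"travel": [0, 0, 0], "delta_rot": [0, 0, 0]},
  {"travel": [0, 0, 0], "delta_rot": [0, 0, 0]},
  {"travel": [0, 0, 0], "delta_rot": [0, 0, 0]},
  {"travel": [0, 0, 0], "delta_rot": [0, 0, 0]},
  {"travel": [-0.01, 0, -0.008], "delta_rot": [0, 0, 0]},
  {"travel": [-0.025, 0, -0.021], "delta_rot": [0, 0, 0]},
  {"travel": [-0.05, 0, -0.042], "delta_rot": [0, 0, 0]},
  {"travel": [-0.08, 0, -0.067], "delta_rot": [0, 0, 0]},
  {"travel": [-0.1, 0, -0.083], "delta_rot": [0, 0, 0]},
  {"travel": [-0.1, 0, -0.083], "delta_rot": [0, 0, 0]},
  {"travel": [-0.1, 0, -0.083], "delta_rot": [0, 0, 0]},
], claw=1)

```text
clock: 15.9
eef_pos: [510.8, 285.6, 171.7]
tcp_rot: [[-0.61, -0.311, 0.729], [-0.199, 0.95, 0.239], [-0.767, 0.001, -0.642]]
force: [0.0, -0.2, 0.5]
grip_width: 1.0
gripper_force: 0.0
```

```bash
python3 chk.py pics/f1.png
```

```text
15.9 [510.8 285.6 171.7] [ 0.  -0.2  0.5]
scene 2818 [255. 200.] [324. 261.] [292.1 226.8]
scene 2984 [255. 200.] [324. 261.] [292.7 227.2]
side 1536 [211. 229.] [260. 272.] [235.5 248.7]
side 1585 [212. 229.] [260. 272.] [236.  249.2]
```

View pics/f1.png

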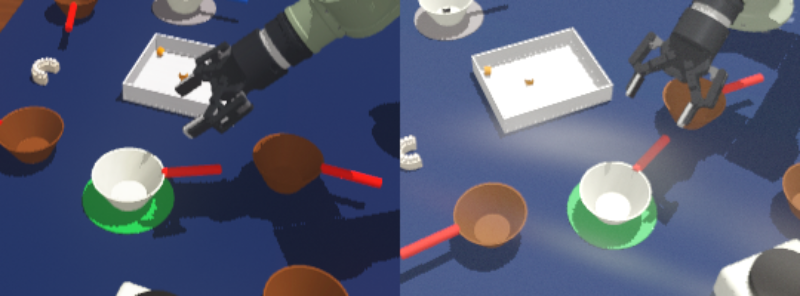

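The empty pan stands upright on its mat, the buttons lie in the tray, and the gripper is clear.

```bash
python3 -c "
from bench import *
print(close_job())"
```

```text
the job is handed in; nothing more can be done
None
```

Job handed in at about 16 s of robot time: both brass buttons are in the tray, and the empty red-handled pan is upright on its green mat within about 1 mm of where it stood, released.

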